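Index the board turntable four clicks and clip it to its spindle

TASK

Turn the circuit-board turntable to the fourth click anticlockwise (seen from above) from its end stop; it has an upright handle for this. Let go so that it rests in that click, then take the loose steel retaining clip and press it sideways into the groove near the top of the turntable's spindle, just above the hub, until it snaps fully home. Let go of it and leave it lying flat there; leave the multimeter, the solder reel and the mouse where they are.

Things in the scene. Friction and masses are not known exactly. Their poses are not given: they have to be found in the camera images.
- plate (a joint): Angle of the turntable plate, rad, growing anticlockwise seen from above. It clicks every 0.5236 rad (30 degrees): 0 is its resting place at the end stop, the fourth click is 2.094. It starts at rest at the stop or at click 1 or 2. When let go, a spring pulls it into the nearest click; turning it out of one takes about 0.6 N m (6 N at the handle).
- base: Blue round base of the turntable, fixed to the bench, radius 105 mm, 30 mm tall; origin on the spindle axis at bench level. Ribs on its rim mark the stop and clicks 1 to 7; a dark post (top 43 mm high) just clockwise of the first rib is the stop. The plate on it is an aluminium disc, radius 80 mm, top 44 mm high. Opposite the handle a circuit board is clamped on the plate, all below 78 mm.
- handle (a point): Centre of the plate's black upright handle: a block 44 mm long (radially), 14 mm thick (tangentially), reaching from 36 to 88 mm above the bench; this point is 66 mm above the bench and 97 mm from the spindle axis. It turns with the plate; the disc lies under its inner end, and a low foot 22 mm wide (top 52 mm high) joins it to the disc, from 35 to 85 mm off the axis.
- spindle_groove (a point): Point on the vertical spindle axis, 98 mm above the bench: where clip_seat must come. The hub (26 mm in radius, turns with the plate) ends in a flange of radius 37 mm, 8 mm thick, with its flat top at 95 mm, on which the fitted clip lies; the groove above it is 22 mm in diameter and 10 mm tall, open to every side; the spindle's head above that is 32 mm in diameter, top at 117 mm.
- clip: Loose steel spring clip, an open U with a neck and an upright finger tab; about 78 mm long, 40 mm wide, 6 mm thick, flat on the bench at the start, tab up. Origin at the underside of the U's seat centre; the mouth opens along +x, the tab is towards -x, z up. Two sprung arms end in round bumps 16 mm apart.
- clip_seat (a point): Centre of the clip's open seat, 3 mm above its underside; axes as clip. The bumps, 9 mm ahead of it along +x, spread over the groove with a push of about 9 to 15 N along +x, then snap shut behind it; fully home, the bridge of the U (11.5 mm behind this point) stops against the groove.
- clip_tab (a point): Centre of the clip's finger tab, where it is grasped: a block 22 mm long (clip x), 12 mm thick (clip y), from 6 to 48 mm above the clip's underside; this point is 27 mm above the underside and 46 mm behind clip_seat along the clip's -x. Same axes as the clip.
- multimeter: Bystander: black hand-held meter lying flat, 150 x 75 x 34 mm; origin at the centre of its underside.
- solder_reel: Bystander: solder reel standing flat, 60 mm in diameter, 28 mm tall; origin at the centre of its underside.
- mouse: Bystander: black computer mouse, 110 x 60 x 34 mm; origin at the centre of its underside.
Things that resemble listed ones, but are neither listed nor needed, are in the scene too. Leave any orange or red look-alike of the clip alone.

How it is judged:
On the way, in this order (a step that is already met when the one before it is completed fails the run):
1. the plate rests at the fourth click, let go (value of joint plate between 2.014 and 2.174 rad and velocity of joint plate between -0.05 and 0.05 rad/s and contact force between the fingers and anything else below 0.3 N), for 0.2 s.
2. the clip is seated in the spindle groove (horizontal distance between clip_seat and spindle_groove below 0.003 m and distance between clip_seat and spindle_groove below 0.006 m), for 0.2 s.
At the end, for the whole second after the job is handed in: The plate rests at its fourth click (2.094 rad, within 0.08), and the clip sits flat (within 0.15 rad) and still in the spindle groove, its seat centre within 3 mm of the spindle axis and within 6 mm of the groove point (all of step 2 and value of joint plate between 2.014 and 2.174 rad and angle between clip_seat's own z axis and vertical below 0.15 rad and linear speed of clip below 0.02 m/s); the robot touches nothing.
It fails at once if a bystander is moved by more than 20 mm (distance of any of multimeter, solder_reel, mouse from where it was at the start of the episode above 0.02 m).
It also fails if it takes over 69 s, if anything falls off the work surface, if the arm or the gripper's body presses on something with over 40 N, if the wrist force passes 120 N, or if a joint passes its speed limit or range.

ROBOT

A 6-joint arm with a two-finger parallel gripper is mounted at the origin on the work surface. World frame = base frame: x ahead of the robot, y to its left, z up, the work surface at z = 0. Lengths are in m, angles in rad, forces in N, time in s.
With the tool pointing down it reaches from about 0.4 to 0.825 m from the base axis. Payload 7 kg.
Tool frame: the origin (TCP) lies midway between the tips of the shut fingers; the grasp point (between the pads) lies 19 mm behind it (bot.grasp_offset is the distance from the TCP to the grasp point, in m); z points along the fingers, y is the line along which they close (so a half turn about z gives the same grasp; the last joint's range is limited). The gripper opens to 88 mm and grips with 3 to 60 N. Pads are 19 mm wide; open, the fingers measure 130 mm over their backs; the gripper's body (78 mm by 193 mm) begins 47 mm behind the grasp point.
Start: joints at [1.597, 0.359, 0.012, 0, -1.224, -0.288], TCP at [0.175, 0.652, 0.227] pointing down, gripper open.
Joint ranges: [-3.07, 3.07], [-1.43, 2.12], [-1.02, 1.25], [-3.03, 1.67], [-3.05, -0], [-3.03, 3.03]. Speed limits (rad/s): [2.39, 2.39, 3.01, 3.14, 3.14, 3.14].

INTERFACE

Orientations are given as a unit quaternion [w, x, y, z].
In Python, from plant import monitor, imaging, job, bot gives the robot as it stands. The module is installed in compiled form; this text tells all that it offers.
- The arm moves only by the shell command python3 -m jog 'ROWS' [FORCE]. ROWS is text: rows parted by semicolons, each of 7 numbers parted by spaces: the closure in counts, from 0 (fully open) to 255 (shut), then the shift along the tool's x, y, z in mm, then the turn, a rotation vector about the tool's x, y, z in degrees. In form: hand dx dy dz rx ry rz; .... A call has 1 to 20 rows; each row is the pose to reach, as a shift and turn from the pose commanded when the call began, along the tool's axes at that moment; what a row does not reach only later rows make up. A row lasts 1/10 s, in which the tool goes at most 50 mm and 8.59 degrees, less where a joint would pass 70% of its speed; a pose out of reach is approached as far as the arm can. A call with a gripper value outside its range is refused whole. The fingers move at their own pace and stop on an object; FORCE is the grip in N (left out, the last holds). Time passes only in rows, so rows that repeat a pose let the fingers close. It gives the time, the measured TCP pose, the force, the opening and the grip force at its end, in the units of the state.
- monitor.observe(): the state, without advancing time (a new reading comes with each control period).
- imaging.read_camera(name): name is "scene" or "top" or "wrist"; returns a dict with "pixels" (480x640x3 uint8, red, green, blue), "z_map" (480x640 float32, m along the optical axis (not along the pixel's ray), 0 where there is no reading), "fx", "fy", "cx", "cy" (pixels), "D" ([k1, k2, p1, p2, k3] as OpenCV has them; the pictures are not rectified), "xyz" and "orientation" of the camera in the world; the wrist camera has in their place "hand_eye" (4x4, takes a point from camera to tool coordinates, whose origin is the TCP and whose axes are the flange's). Camera axes: x right, y down, z forward; pixel columns grow to the right and rows downward; lengths in m; the calibration is good to about 2 mm. A picture is of the moment at which its call begins: read the wrist's pose just before it.
- job.close_job(): hands the job in; it is judged then, once.
The state is a dict: "time": time; "joint_positions": joint angles; "joint_vel": joint speeds; "effort": joint torques, N m; "position": TCP position; "tool_rot": TCP orientation; "wrist_force": force on the tool from outside, world axes, zero at the start; "wrist_torque": the same for the moment, N m; "grip_width": finger opening in m; "finger_force": force on a finger pad.
Only numpy, scipy, OpenCV 4.12 (cv2) and the standard library are available. Lean on these libraries where they do the work, as an engineer would, in place of code of your own. Each camera call takes 0.05 s, during which the arm holds its last target. There are 200 camera calls.

## Working session

There is one attempt and no reset: what is moved stays moved. The work goes in short steps, Python scripts to look and compute and a shell command to move; the robot and the scene stay as the last step left them, time stands still between calls to the robot, and variables do not carry over. Pictures are saved under pics/ and viewed, at most 10 in all, crops included, and the job is handed in when it is done.

```bash
mkdir -p pics; cat > h.py <<'E'
import numpy as np, cv2, pickle
from scipy.spatial.transform import Rotation as R
from plant import monitor, imaging, job, bot
def q2R(q): return R.from_quat([q[1],q[2],q[3],q[0]]).as_matrix()
def grab(name):
    s=monitor.observe(); c=imaging.read_camera(name)
    if name=="wrist":
        H=np.array(c["hand_eye"]); Rt=q2R(s["tool_rot"]); c["R"]=Rt@H[:3,:3]; c["t"]=Rt@H[:3,3]+np.array(s["position"])
    else: c["R"]=q2R(c["orientation"]); c["t"]=np.array(c["xyz"])
    c["K"]=np.array([[c["fx"],0,c["cx"]],[0,c["fy"],c["cy"]],[0,0,1.]])
    pickle.dump(c,open(f"{name}.pkl","wb")); return c
def load(n): return pickle.load(open(f"{n}.pkl","rb"))
def rays(c,uv):
    p=cv2.undistortPoints(np.array(uv,float).reshape(-1,1,2),c["K"],np.array(c["D"],float))[:,0]
    return np.c_[p,np.ones(len(p))]
def at_z(c,uv,z):
    d=rays(c,uv)@c["R"].T; return c["t"]+d*((z-c["t"][2])/d[:,2])[:,None]
def depth_pts(c,uv):
    uv=np.array(uv); z=c["z_map"][uv[:,1].astype(int),uv[:,0].astype(int)]
    return (rays(c,uv)*z[:,None])@c["R"].T+c["t"]
def cloud(c):
    v,u=np.nonzero(c["z_map"]>0); uv=np.c_[u,v]; return uv,depth_pts(c,uv)
def proj(c,P):
    rv=cv2.Rodrigues(c["R"].T)[0]; return cv2.projectPoints(np.array(P,float).reshape(-1,1,3),rv,-c["R"].T@c["t"],c["K"],np.array(c["D"],float))[0][:,0]
def save(im,n): cv2.imwrite(f"pics/{n}.png",cv2.cvtColor(im,cv2.COLOR_RGB2BGR))
E
python3 - <<'E'
from h import *
s=monitor.observe(); print({k:np.round(v,3) for k,v in s.items()}, bot.grasp_offset)
for n in("top","scene"):
    c=grab(n); save(c["pixels"],n+"1"); print(n,c["t"],c["fx"],c["D"]); print(c["R"].round(2))
E
```

```text
{'time': np.float64(0.0), 'joint_positions': array([ 1.597,  0.359,  0.011, -0.   , -1.224, -0.288]), 'joint_vel': array([-0.   , -0.001,  0.001,  0.   ,  0.   ,  0.001]), 'effort': array([-1.0000e-03, -5.8273e+01,  2.9306e+01,  6.9970e+00,  7.0000e-03,
       -0.0000e+00]), 'position': array([0.175, 0.652, 0.226]), 'tool_rot': array([ 0.001,  0.991, -0.131, -0.   ]), 'wrist_force': array([ 0.149, -0.548, -0.099]), 'wrist_torque': array([ 0.017, -0.019,  0.063]), 'finger_force': np.float64(0.0), 'grip_width': np.float64(0.088)} 0.0188
top [ 0.29300018 -0.01030159  1.68524595] 592.2066478226855 [-0.02119606  0.          0.          0.          0.        ]
[[-0.   -0.99  0.15]
 [-1.    0.   -0.  ]
 [ 0.   -0.15 -0.99]]
scene [1.01122157 0.65574417 0.81777161] 470.63816509603646 [0.03130931 0.         0.         0.         0.        ]
[[-0.81  0.4  -0.43]
 [ 0.59  0.53 -0.61]
 [-0.02 -0.75 -0.66]]
```

View pics/top1.png

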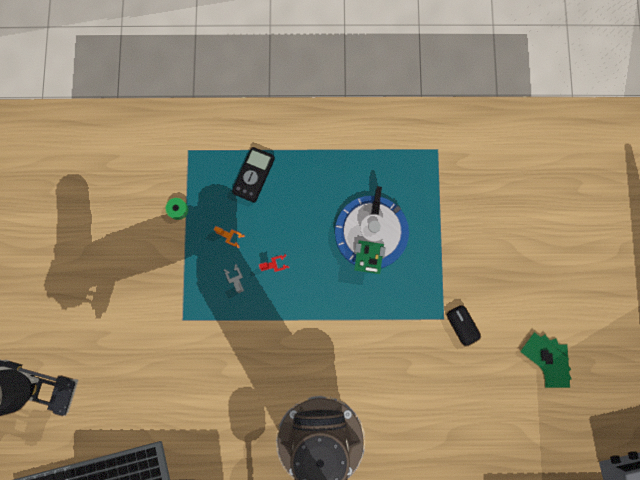

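View pics/scene1.png

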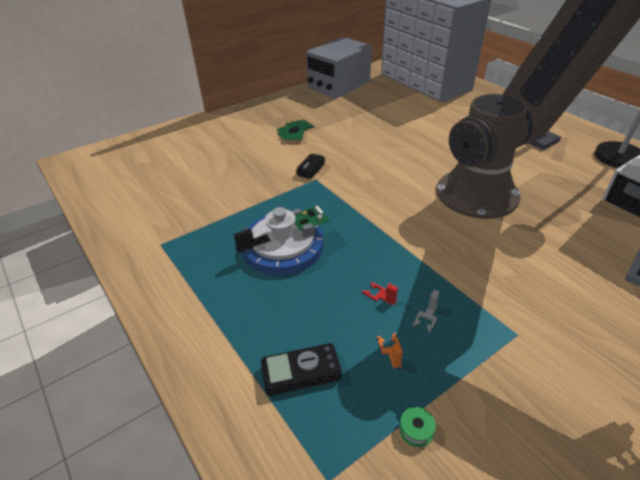

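The top view shows the turntable at about (373,226), with its handle at (377,200). The grey clip is at (234,278), with orange and red decoys beside it. The meter is at (254,173), the reel at (176,208) and the mouse at (463,325).

```bash
python3 - <<'E'
from h import *
c=load("top"); im=c["pixels"]
a=cv2.resize(im[175:285,320:425],(400,419),interpolation=cv2.INTER_CUBIC)
b=cv2.resize(im[255:300,210:255],(400,400),interpolation=cv2.INTER_CUBIC)
b=cv2.copyMakeBorder(b,0,19,0,0,cv2.BORDER_CONSTANT)
save(np.hstack([a,b]),"crop1")
for n in("top","scene"):
    c=load(n); uv,P=cloud(c)
    bx=(abs(P[:,0]-.61)<.2)&(abs(P[:,1]+.15)<.2)
    for lo,hi in((.112,.123),(.091,.098),(.085,.091)):
        m=bx&(P[:,2]>lo)&(P[:,2]<hi); Q=P[m]; print(n,lo,m.sum(),Q.mean(0).round(4),Q.min(0).round(3),Q.max(0).round(3))
    px=c["pixels"][uv[:,1],uv[:,0]].astype(int)
    g=(px.max(1)-px.min(1)<30)&(px.mean(1)>50)
    m=(abs(P[:,0]-.47)<.1)&(abs(P[:,1]-.22)<.08)&(P[:,2]>.003)&(P[:,2]<.07)&g
    Q=P[m]; print(n,"clip",m.sum(),Q.mean(0).round(3),Q.min(0).round(3),Q.max(0).round(3)); T=Q[Q[:,2]>.035]; print("tab",len(T),T.mean(0) if len(T) else 0)
print(depth_pts(load("top"),[(234,278),(373,226),(377,200),(254,173),(176,208),(463,325)]).round(3))
E
```

```text
top 0.112 98 [ 0.5772 -0.1517  0.1171] [ 0.561 -0.167  0.112] [ 0.592 -0.135  0.123]
top 0.091 293 [ 0.5806 -0.1504  0.0946] [ 0.541 -0.186  0.091] [ 0.691 -0.115  0.098]
top 0.085 131 [ 0.6141 -0.156   0.0883] [ 0.484 -0.186  0.085] [ 0.696 -0.112  0.091]
top clip 159 [0.444 0.231 0.018] [0.408 0.14  0.003] [0.567 0.27  0.055]
tab 39 [0.42037803 0.22476114 0.04630427]
scene 0.112 114 [ 0.5784 -0.1453  0.1179] [ 0.561 -0.166  0.112] [ 0.594 -0.13   0.122]
scene 0.091 318 [ 0.5877 -0.1407  0.0956] [ 0.54  -0.185  0.091] [ 0.697 -0.108  0.098]
scene 0.085 109 [ 0.6576 -0.1539  0.0889] [ 0.548 -0.175  0.085] [ 0.697 -0.111  0.091]
scene clip 392 [0.448 0.237 0.016] [0.382 0.141 0.003] [0.569 0.285 0.05 ]
tab 73 [0.42542711 0.22954504 0.04539437]
[[ 0.449  0.239  0.01 ]
 [ 0.579 -0.149  0.113]
 [ 0.656 -0.163  0.089]
 [ 0.748  0.184  0.035]
 [ 0.648  0.406  0.03 ]
 [ 0.314 -0.401  0.032]]
```

View pics/crop1.png

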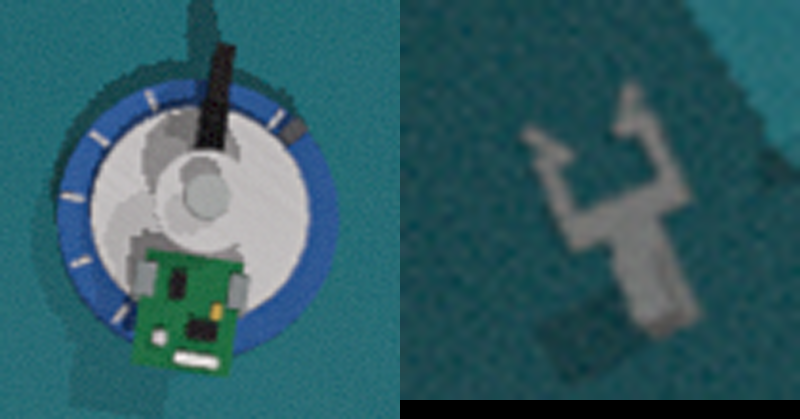

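In the crop, rib 0 and the post are at (277,118)/(294,130). The next visible rib is (152,100), about 60° on, so the handle hides rib 1: the plate is at click 1 and needs +90°. The clip's mouth points to yaw ≈ 25°.

```bash
cat >> h.py <<'E'
def Rdown(yaw):
    a=np.radians(yaw); return np.array([[np.cos(a),np.sin(a),0],[np.sin(a),-np.cos(a),0],[0,0,-1.]])
def row(p,yaw,s=None,ref=None):
    s=s or monitor.observe()
    p0,R0=(np.array(s["position"]),q2R(s["tool_rot"])) if ref is None else (np.array(ref[0]),Rdown(ref[1]))
    return (R0.T@(np.array(p)-p0)*1000).round(1), np.degrees(R.from_matrix(R0.T@Rdown(yaw)).as_rotvec()).round(2)
E
python3 - <<'E'
from h import *
print(row((.45,.12,.26),-102))
for n in("top","scene"):
    c=load(n); uv,P=cloud(c); px=c["pixels"][uv[:,1],uv[:,0]]
    d=P[:,:2]-[.578,-.149]; r=np.hypot(*d.T)
    m=(r>.06)&(r<.13)&(P[:,2]>.083)&(P[:,2]<.095)&(px.max(1)<70)&(P[:,0]>.6)
    Q=P[m][:,:2]; mu=Q.mean(0); v=np.linalg.svd(Q-mu)[2][0]; print(n,m.sum(),mu,np.degrees(np.arctan2(v[1],v[0])),np.degrees(np.arctan2(*(mu-[.578,-.149])[::-1])))
E
```

```text
(array([403.6, 442.2, -33.6]), array([ 6.000e-02, -7.000e-02,  8.699e+01]))
top 75 [ 0.67272469 -0.16560063] 172.25136766161378 -9.940219474662895
scene 95 [ 0.67567603 -0.16029327] -7.040854327924149 -6.595235582915534
```

```bash
python3 -m jog '0 404 442 -34 0 0 87;0 404 442 -34 0 0 87;0 404 442 -34 0 0 87;0 404 442 -34 0 0 87;0 404 442 -34 0 0 87;0 404 442 -34 0 0 87;0 404 442 -34 0 0 87;0 404 442 -34 0 0 87;0 404 442 -34 0 0 87;0 404 442 -34 0 0 87;0 404 442 -34 0 0 87;0 404 442 -34 0 0 87;0 404 442 -34 0 0 87;0 404 442 -34 0 0 87;0 404 442 -34 0 0 87' 40
python3 - <<'E'
from h import *
s=monitor.observe(); print(s["joint_positions"].round(3) if hasattr(s["joint_positions"],'round') else s["joint_positions"])
c=grab("wrist"); save(c["pixels"],"w1"); print(c["t"],c["R"].round(2))
print(row((.672,-.163,.2),171.5))
E
```

```text
time: 1.6
position: [0.4502, 0.1208, 0.2603]
tool_rot: [-0.0, -0.629, 0.777, 0.0]
wrist_force: [-0.1, 0.1, -0.8]
grip_width: 0.0877
finger_force: 0.0
[ 0.686 -0.016 -0.372 -0.    -1.214 -0.895]
[0.4328807  0.04295636 0.41848413] [[-0.98  0.2   0.06]
 [ 0.21  0.93  0.29]
 [-0.    0.29 -0.96]]
(array([ 232.2, -275.9,   60.3]), array([ 1.000e-02, -2.000e-02,  8.657e+01]))
```

View pics/w1.png

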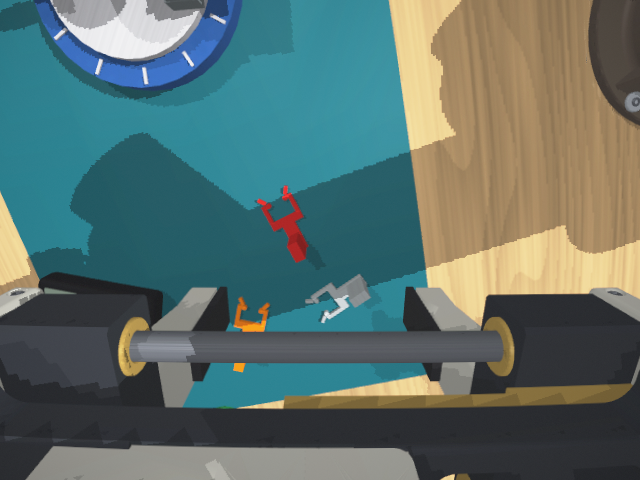

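```bash
python3 -m jog '0 232 -276 60 0 0 86.5;0 232 -276 60 0 0 86.5;0 232 -276 60 0 0 86.5;0 232 -276 60 0 0 86.5;0 232 -276 60 0 0 86.5;0 232 -276 60 0 0 86.5;0 232 -276 60 0 0 86.5;0 232 -276 60 0 0 86.5;0 232 -276 60 0 0 86.5;0 232 -276 60 0 0 86.5;0 232 -276 60 0 0 86.5;0 232 -276 60 0 0 86.5;0 232 -276 60 0 0 86.5;0 232 -276 60 0 0 86.5'
python3 - <<'E'
from h import *
c=grab("wrist"); save(c["pixels"],"w2"); print(c["t"],c["R"].round(2))
E
```

```text
time: 3.05
position: [0.6724, -0.1631, 0.2008]
tool_rot: [0.0, 0.073, 0.997, 0.0]
wrist_force: [0.2, -0.0, 0.5]
grip_width: 0.0876
finger_force: 0.0
[ 0.59257113 -0.15138789  0.35893606] [[ 0.14  0.95  0.29]
 [ 0.99 -0.14 -0.04]
 [ 0.    0.3  -0.96]]
```

View pics/w2.png

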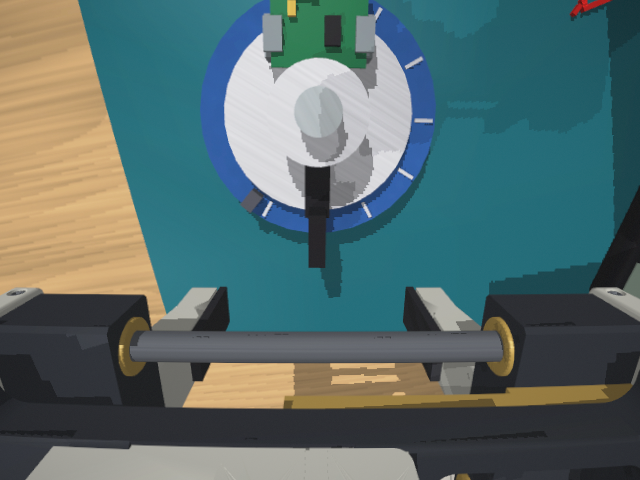

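The wrist view confirms it. The spindle head is at (319,111) and the handle runs from (318,167) to (317,267). Rib 0 is at (267,209), and ribs 2, 3 and 4 are at (366,211), (406,174) and (424,121). The plate is therefore at click 1.

```bash
python3 - <<'E'
from h import *
c=load("wrist"); s=monitor.observe()
print(at_z(c,[(319,111)],.117), at_z(c,[(317.5,267),(307,167),(330,167),(309,267),(325,267)],.088))
uv,P=cloud(c)
m=(P[:,2]>.112)&(P[:,2]<.122)&(abs(P[:,0]-.58)<.04)&(abs(P[:,1]+.15)<.04)
q,r=cv2.minEnclosingCircle(P[m][:,:2].astype(np.float32)); print("head",q,r,P[m].mean(0))
m=(P[:,2]>.091)&(P[:,2]<.098)&(abs(P[:,0]-.58)<.045)&(abs(P[:,1]+.15)<.045)
q,r=cv2.minEnclosingCircle(P[m][:,:2].astype(np.float32)); print("flange",q,r)
px=c["pixels"][uv[:,1],uv[:,0]]
m=(P[:,2]>.083)&(P[:,2]<.093)&(px.max(1)<70)&(P[:,0]>.64)&(P[:,0]<.71)&(abs(P[:,1]+.16)<.04)
Q=P[m][:,:2]; mu=Q.mean(0); v=np.linalg.svd(Q-mu)[2][0]; print("handle",m.sum(),P[m].mean(0),P[m].min(0),P[m].max(0),np.degrees(np.arctan(v[1]/v[0])))
# clip from view 1 at known pose was overwritten; skip
E
```

```text
[[ 0.57697768 -0.14705139  0.117     ]] [[ 0.69480644 -0.1650182   0.088     ]
 [ 0.61356851 -0.16126783  0.088     ]
 [ 0.61609446 -0.14401212  0.088     ]
 [ 0.69379035 -0.17195376  0.088     ]
 [ 0.69570394 -0.15889857  0.088     ]]
head (0.5775871872901917, -0.1478031873703003) 0.016157032921910286 [ 0.57735823 -0.14770063  0.11701823]
flange (0.5773728489875793, -0.1476006656885147) 0.03711364418268204
handle 902 [ 0.67184363 -0.16244054  0.08807492] [ 0.65001305 -0.17190631  0.08316664] [ 0.69565776 -0.15279727  0.09028776] -8.847708791541521
```

```bash
python3 - <<'E'
from h import *
S=np.array([.5775,-.1477]); f=lambda a,r=.102:S+r*np.array([np.cos(np.radians(a)),np.sin(np.radians(a))])
print(row((*f(-8.85),.058),171.15))
E
```

```text
(array([ -5.9,   0.8, 142.8]), array([0.  , 0.02, 0.48]))
```

```bash
python3 -m jog '0 -6 1 40 0 0 0.5;0 -6 1 80 0 0 0.5;0 -6 1 115 0 0 0.5;0 -6 1 135 0 0 0.5;0 -6 1 143 0 0 0.5;0 -6 1 143 0 0 0.5;150 -6 1 143 0 0 0.5;255 -6 1 143 0 0 0.5;255 -6 1 143 0 0 0.5;255 -6 1 143 0 0 0.5;255 -6 1 143 0 0 0.5;255 -6 1 143 0 0 0.5;255 -6 1 143 0 0 0.5;255 -6 1 143 0 0 0.5' 30
python3 - <<'E'
from h import *
S=np.array([.5775,-.1477]); f=lambda a,r=.102:S+r*np.array([np.cos(np.radians(a)),np.sin(np.radians(a))])
s=monitor.observe(); p=np.array(s["position"]); print(p,np.degrees(np.arctan2(*(p[:2]-S)[::-1])),np.hypot(*(p[:2]-S)))
z=.058
for a in np.arange(5,91,5): print(a,*[v for v in row((*f(-8.85+a),z),171.15+a,ref=((*f(-8.85),z),171.15))])
E
```

```text
time: 4.5
position: [0.6783, -0.1637, 0.0575]
tool_rot: [-0.0, 0.078, 0.997, -0.0]
wrist_force: [0.1, 0.6, -0.2]
grip_width: 0.0293
finger_force: 0.0
[ 0.67834717 -0.16374244  0.05753285] -9.038693370581507 0.10211518777986647
5 [0.4 8.9 0. ] [ 0.  0. -5.]
10 [ 1.5 17.7  0. ] [  0.   0. -10.]
15 [ 3.5 26.4  0. ] [  0.   0. -15.]
20 [ 6.2 34.9  0. ] [  0.   0. -20.]
25 [ 9.6 43.1  0. ] [  0.   0. -25.]
30 [13.7 51.   0. ] [  0.   0. -30.]
35 [18.4 58.5  0. ] [  0.   0. -35.]
40 [23.9 65.6  0. ] [  0.   0. -40.]
45 [29.9 72.1  0. ] [  0.   0. -45.]
50 [36.4 78.1  0. ] [  0.   0. -50.]
55 [43.5 83.6  0. ] [  0.   0. -55.]
60 [51.  88.3  0. ] [  0.   0. -60.]
65 [58.9 92.4  0. ] [  0.   0. -65.]
70 [67.1 95.8  0. ] [  0.   0. -70.]
75 [75.6 98.5  0. ] [  0.   0. -75.]
80 [ 84.3 100.5   0. ] [  0.   0. -80.]
85 [ 93.1 101.6   0. ] [  0.   0. -85.]
90 [102. 102.   0.] [  0.   0. -90.]
```

```bash
python3 -m jog '255 0 0 0 0 0 0;255 0 0 0 0 0 0;255 0 0 0 0 0 0;255 0 0 0 0 0 0;255 0 0 0 0 0 0' 30
```

```text
time: 5.0
position: [0.6784, -0.1637, 0.0575]
tool_rot: [-0.0, 0.078, 0.997, 0.0]
wrist_force: [0.6, 0.5, 0.2]
grip_width: 0.0141
finger_force: 30.0
```

Gripped at 14.1 mm, which matches the handle's thickness. Next is the 90° turn.

```bash
python3 -m jog '255 0.4 8.9 0 0 0 -5;255 1.5 17.7 0 0 0 -10;255 3.5 26.4 0 0 0 -15;255 6.2 34.9 0 0 0 -20;255 9.6 43.1 0 0 0 -25;255 13.7 51 0 0 0 -30;255 18.4 58.5 0 0 0 -35;255 23.9 65.6 0 0 0 -40;255 29.9 72.1 0 0 0 -45;255 36.4 78.1 0 0 0 -50;255 43.5 83.6 0 0 0 -55;255 51 88.3 0 0 0 -60;255 58.9 92.4 0 0 0 -65;255 67.1 95.8 0 0 0 -70;255 75.6 98.5 0 0 0 -75;255 84.3 100.5 0 0 0 -80;255 93.1 101.6 0 0 0 -85;255 102 102 0 0 0 -90;255 102 102 0 0 0 -90;255 102 102 0 0 0 -90'
```

```text
time: 7.0
position: [0.5936, -0.0475, 0.0575]
tool_rot: [-0.0, -0.649, 0.761, -0.0]
wrist_force: [0.3, -3.7, -2.8]
grip_width: 0.0137
finger_force: 30.0
```

```bash
python3 -m jog '0 0 0 0 0 0 0;0 0 0 0 0 0 0;0 0 0 0 0 0 0;0 0 0 0 0 0 0;0 0 0 0 0 0 0;0 0 0 0 0 0 0;0 0 0 0 0 0 0;0 0 0 0 0 0 0;0 0 0 -30 0 0 0;0 0 0 -70 0 0 0;0 0 0 -110 0 0 0;0 0 0 -140 0 0 0;0 0 0 -140 0 0 0;0 0 0 -140 0 0 0'
python3 - <<'E'
from h import *
c=grab("wrist"); uv,P=cloud(c); s=monitor.observe(); print(s["joint_positions"])
px=c["pixels"][uv[:,1],uv[:,0]]
S=np.array([.5775,-.1477])
m=(P[:,2]>.112)&(P[:,2]<.122)&(np.hypot(*(P[:,:2]-S).T)<.03)
q,r=cv2.minEnclosingCircle(P[m][:,:2].astype(np.float32)); print("head",q,r)
m=(P[:,2]>.083)&(P[:,2]<.093)&(px.max(1)<70)&(abs(P[:,0]-.592)<.03)&(abs(P[:,1]+.053)<.05)
Q=P[m][:,:2]; mu=Q.mean(0); v=np.linalg.svd(Q-mu)[2][0]; print("handle",m.sum(),mu,np.degrees(np.arctan2(*(mu-np.array(q))[::-1])),np.degrees(np.arctan(v[1]/v[0])))
print(row((.40,.22,.22),-155))
E
```

```text
time: 8.4
position: [0.5937, -0.0469, 0.1982]
tool_rot: [0.001, -0.649, 0.76, -0.0]
wrist_force: [0.2, -0.2, -0.5]
grip_width: 0.0876
finger_force: 0.0
[ 2.48874227e-01  2.49290454e-01 -2.12595113e-01 -5.25470048e-04
 -1.10933010e+00 -4.05969416e-01]
head (0.5777415633201599, -0.14773553609848022) 0.016211165115237236
handle 910 [ 0.59218614 -0.05320805] 81.31194166601337 81.87103666630539
(array([-233.4,  232.5,  -22.7]), array([ 4.000e-02, -0.000e+00,  5.599e+01]))
```

```bash
python3 - <<'E'
from h import *
print(row((.517,.266,.21),-155))
E
```

```text
(array([-297.2,  124.2,  -12.8]), array([ 4.000e-02, -0.000e+00,  5.599e+01]))
```

```bash
python3 -m jog '0 -297 124 -13 0 0 56;0 -297 124 -13 0 0 56;0 -297 124 -13 0 0 56;0 -297 124 -13 0 0 56;0 -297 124 -13 0 0 56;0 -297 124 -13 0 0 56;0 -297 124 -13 0 0 56;0 -297 124 -13 0 0 56;0 -297 124 -13 0 0 56;0 -297 124 -13 0 0 56;0 -297 124 -13 0 0 56'
python3 - <<'E'
from h import *
c=grab("wrist"); save(c["pixels"],"w3"); s=monitor.observe(); print(s["joint_positions"])
im=c["pixels"][:300,140:500]; save(cv2.resize(im,None,fx=2.2,fy=2),"w3b")
uv,P=cloud(c)
m=(np.hypot(P[:,0]-.445,P[:,1]-.23)<.07)
for lo,hi in((.044,.054),(.003,.009)):
    k=m&(P[:,2]>lo)&(P[:,2]<hi); Q=P[k]; print(lo,k.sum(),Q.mean(0),Q.min(0),Q.max(0)); print(cv2.minAreaRect(Q[:,:2].astype(np.float32)*1000))
E
```

```text
time: 9.55
position: [0.5176, 0.2645, 0.21]
tool_rot: [-0.0, -0.216, 0.976, -0.0]
wrist_force: [-0.3, 0.1, 0.1]
grip_width: 0.0875
finger_force: 0.0
[ 8.08459027e-01  2.17701527e-01 -2.23460772e-01 -4.66736155e-05
 -1.13034025e+00 -1.94378255e+00]
0.044 410 [0.42477569 0.22481413 0.04788876] [0.40886734 0.16648788 0.04400937] [0.48102788 0.23892219 0.05020909]
((443.9844665527344, 198.9723358154297), (24.010305404663086, 90.82386779785156), 37.24946594238281)
0.003 1194 [0.45053902 0.23900183 0.00574951] [0.37684732 0.16499895 0.00300909] [0.50998255 0.29703665 0.00897983]
((447.0807189941406, 229.203125), (124.01398468017578, 132.5052032470703), 66.82183837890625)
```

View pics/w3b.png

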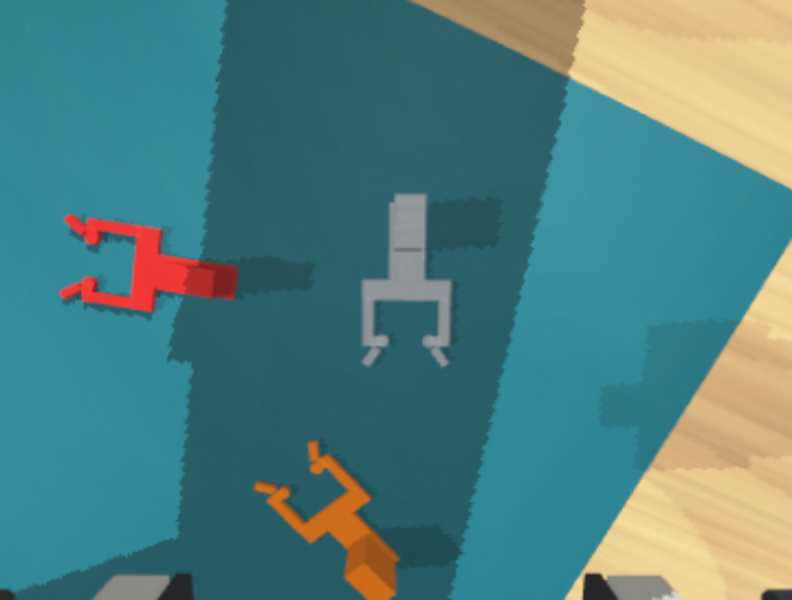

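The wrist view shows the grey clip at crop (407,280), lined up with the tool's x axis: bumps at (381,341) and (430,341), tab centred near (410,220). The red and orange decoys are well clear.

```bash
python3 - <<'E'
from h import *
c=load("wrist")
f=lambda L,z:at_z(c,[(140+x/2.2,y/2) for x,y in L],z)
b=f([(381,341),(430,341)],.006); t=f([(367,364),(446,364)],.006); k=f([(361,281),(452,281)],.006)
tt=f([(395,195),(427,195)],.048)
for n,v in(("bumps",b),("tips",t),("back",k),("tabfar",tt)):
    d=v[0]-v[1]; print(n,v.round(4).tolist(),v.mean(0).round(4),"w",np.hypot(*d[:2]).round(4),"normal yaw",np.degrees(np.arctan2(-d[0],d[1])).round(1))
d=b.mean(0)-k.mean(0); print("axis",np.degrees(np.arctan2(d[1],d[0])))
uv,P=cloud(c); px=c["pixels"][uv[:,1],uv[:,0]].astype(int)
g=(px.max(1)-px.min(1)<40)
for lo,hi in((.044,.053),(.003,.009)):
    m=g&(np.hypot(P[:,0]-.44,P[:,1]-.235)<.06)&(P[:,2]>lo)&(P[:,2]<hi); Q=P[m]
    im=np.zeros((480,640),np.uint8); im[uv[m][:,1],uv[m][:,0]]=1
    n,l,st,ce=cv2.connectedComponentsWithStats(im); i=1+st[1:,4].argmax(); sel=l[uv[m][:,1],uv[m][:,0]]==i; Q=Q[sel]
    print(lo,len(Q),Q.mean(0),cv2.minAreaRect(Q[:,:2].astype(np.float32)*1000))
E
```

```text
bumps [[0.4755, 0.2421, 0.006], [0.4659, 0.2626, 0.006]] [0.4707 0.2523 0.006 ] w 0.0226 normal yaw -155.0
tips [[0.4888, 0.2411, 0.006], [0.4732, 0.2744, 0.006]] [0.481  0.2577 0.006 ] w 0.0368 normal yaw -155.0
back [[0.4526, 0.2215, 0.006], [0.4352, 0.2588, 0.006]] [0.4439 0.2402 0.006 ] w 0.0411 normal yaw -155.0
tabfar [[0.4138, 0.2199, 0.048], [0.4085, 0.2311, 0.048]] [0.4112 0.2255 0.048 ] w 0.0124 normal yaw -155.0
axis 24.448698110818814
0.044 382 [0.42102598 0.22895389 0.04793821] ((421.0962829589844, 229.07000732421875), (22.111169815063477, 11.40401554107666), 25.09671401977539)
0.003 1037 [0.45099983 0.24257747 0.00598645] ((446.0707702636719, 240.4243621826172), (78.15767669677734, 40.04746627807617), 24.520221710205078)
```

```bash
python3 - <<'E'
from h import *
print(row((.421,.229,.06),-155.2),row((.421,.229,.008),-155.2))
E
```

```text
(array([102.6,   8.7, 150.3]), array([-0.01, -0.04,  0.15])) (array([102.6,   8.7, 202.3]), array([-0.01, -0.04,  0.15]))
```

```bash
python3 -m jog '110 45 4 0 0 0 0;110 90 8 20 0 0 0;110 102.6 8.7 60 0 0 0;110 102.6 8.7 105 0 0 0;110 102.6 8.7 140 0 0 0;110 102.6 8.7 165 0 0 0;110 102.6 8.7 185 0 0 0;110 102.6 8.7 198 0 0 0;110 102.6 8.7 202.3 0 0 0;110 102.6 8.7 202.3 0 0 0;255 102.6 8.7 202.3 0 0 0;255 102.6 8.7 202.3 0 0 0;255 102.6 8.7 202.3 0 0 0;255 102.6 8.7 202.3 0 0 0;255 102.6 8.7 202.3 0 0 0;255 102.6 8.7 202.3 0 0 0;255 102.6 8.7 202.3 0 0 0;255 102.6 8.7 202.3 0 0 0' 45
```

```text
time: 11.4
position: [0.4209, 0.2303, 0.0085]
tool_rot: [0.0, -0.217, 0.976, 0.0]
wrist_force: [-1.4, -0.7, 5.7]
grip_width: 0.0119
finger_force: 44.9
```

```bash
python3 - <<'E'
from h import *
print(row((.421,.23,.16),-155.2),row((.4715,-.1477,.16),180))
E
```

```text
(array([   0. ,   -0.3, -151.5]), array([-0.  ,  0.01,  0.21])) (array([ 114. , -363.9, -151.5]), array([0.000e+00, 1.000e-02, 2.501e+01]))
```

```bash
python3 -m jog '255 0 0 -15 0 0 0;255 0 0 -45 0 0 0;255 0 0 -85 0 0 0;255 0 0 -125 0 0 0;255 0 0 -151.5 0 0 0;255 12 -40 -151.5 0 0 3;255 24 -80 -151.5 0 0 6;255 38 -122 -151.5 0 0 9;255 52 -165 -151.5 0 0 12;255 65 -208 -151.5 0 0 15;255 78 -250 -151.5 0 0 18;255 92 -293 -151.5 0 0 21;255 104 -330 -151.5 0 0 23;255 112 -355 -151.5 0 0 25;255 114 -364 -151.5 0 0 25;255 114 -364 -151.5 0 0 25;255 114 -364 -151.5 0 0 25'
python3 - <<'E'
from h import *
s=monitor.observe(); p=np.array(s["position"]); print(s["joint_positions"])
c=grab("scene"); u=proj(c,[p+[.03,0,0]])[0].astype(int); print(u,p+[.046,0,-.0085])
im=c["pixels"][u[1]-75:u[1]+75,u[0]-100:u[0]+100]; save(cv2.resize(im,(800,600),interpolation=cv2.INTER_CUBIC),"s2")
uv,P=cloud(c); px=c["pixels"][uv[:,1],uv[:,0]].astype(int)
m=(P[:,0]>p[0]+.005)&(P[:,0]<p[0]+.09)&(abs(P[:,1]-p[1])<.03)&(P[:,2]>.13)&(P[:,2]<.17)
Q=P[m]; print(m.sum(),Q.mean(0),Q.min(0),Q.max(0))
M=Q[(Q[:,0]>p[0]+.03)]; print(len(M), np.percentile(M,[5,50,95],axis=0).round(4).tolist(), np.polyfit(M[:,0],M[:,2],1), cv2.minAreaRect(M[:,:2].astype(np.float32)*1000))
E
```

```text
time: 13.1
position: [0.4711, -0.1474, 0.1594]
tool_rot: [-0.0, -0.0, 1.0, 0.0]
wrist_force: [0.2, -0.7, -1.0]
grip_width: 0.0116
finger_force: 44.9
[ 9.56547360e-02  1.17419401e-01 -4.74672534e-01 -3.41869778e-04
 -9.79297169e-01 -1.66611141e+00]
[304 185] [ 0.51712913 -0.14736935  0.15092794]
203 [ 0.50439637 -0.14530456  0.15846571] [ 0.47679247 -0.1694625   0.15106504] [ 0.5383427  -0.12309935  0.16927581]
111 [[0.503, -0.1659, 0.1529], [0.5179, -0.1469, 0.1578], [0.5359, -0.127, 0.16]] [0.02262697 0.14548375] ((519.9907836914062, -146.3681640625), (36.70940399169922, 41.29602813720703), 0.008941409178078175)
```

View pics/s2.png

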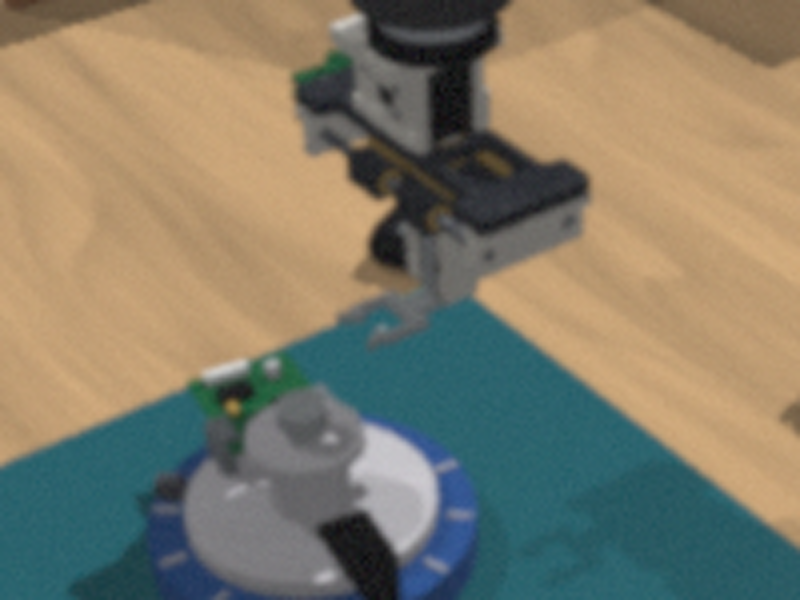

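Held flat, with the mouth towards the spindle. Next: descend to about 1.5 mm above the flange and advance part-way.

```bash
python3 -m jog '255 0 -0.3 20 0 0 0;255 0 -0.3 40 0 0 0;255 0 -0.3 51 0 0 0;255 0 -0.3 54.4 0 0 0;255 0 -0.3 54.4 0 0 0;255 -8 -0.3 54.4 0 0 0;255 -16 -0.3 54.4 0 0 0;255 -24 -0.3 54.4 0 0 0;255 -30 -0.3 54.4 0 0 0;255 -34 -0.3 54.4 0 0 0;255 -36 -0.3 54.4 0 0 0;255 -36 -0.3 54.4 0 0 0' 55
```

```text
time: 14.35
position: [0.5075, -0.1482, 0.1052]
tool_rot: [-0.0, 0.0, 1.0, -0.0]
wrist_force: [-0.6, -0.1, -1.0]
grip_width: 0.0118
finger_force: 54.9
```

```bash
python3 -m jog '255 -3 0 0 0 0 0;255 -5 0 0 0 0 0;255 -7 0 0 0 0 0;255 -9 0 0 0 0 0;255 -11 0 0 0 0 0;255 -12.5 0 0 0 0 0;255 -14 0 0 0 0 0;255 -14 0 0 0 0 0'; python3 -m jog '255 -1.5 0 0 0 0 0;255 -3 0 0 0 0 0;255 -4.5 0 0 0 0 0;255 -4.5 0 0 0 0 0'
```

```text
time: 15.15
position: [0.5189, -0.1481, 0.1043]
tool_rot: [-0.002, 0.0, 1.0, 0.0]
wrist_force: [-4.9, 1.2, -1.9]
grip_width: 0.0117
finger_force: 54.9
time: 15.55
position: [0.5267, -0.148, 0.1053]
tool_rot: [0.001, -0.0, 1.0, 0.0]
wrist_force: [4.0, 0.3, -4.5]
grip_width: 0.0115
finger_force: 54.9
```

```bash
python3 -m jog '255 -2 0 0 0 0 0;255 -4 0 0 0 0 0;255 -5.5 0 0 0 0 0;255 -6.5 0 0 0 0 0;255 -6.5 0 0 0 0 0'
```

```text
time: 16.05
position: [0.5326, -0.1483, 0.1055]
tool_rot: [0.0, 0.0, 1.0, -0.0]
wrist_force: [-0.9, 0.7, -1.2]
grip_width: 0.0115
finger_force: 54.9
```

```bash
python3 -m jog '255 -1 0 0 0 0 0;255 -2 0 0 0 0 0;255 -2 0 0 0 0 0'; python3 -m jog '255 -1 0 0 0 0 0;255 -2 0 0 0 0 0;255 -2 0 0 0 0 0'
```

```text
time: 16.35
position: [0.5328, -0.1484, 0.105]
tool_rot: [-0.002, 0.0, 1.0, -0.0]
wrist_force: [-5.1, 0.9, 1.3]
grip_width: 0.0118
finger_force: 54.9
time: 16.65
position: [0.533, -0.1485, 0.1046]
tool_rot: [-0.003, 0.0, 1.0, -0.0]
wrist_force: [-10.6, -0.5, 4.7]
grip_width: 0.0116
finger_force: 54.9
```

Hard stop at x = 0.533: the force rises with no travel, so the clip is home. Relax, open and rise.

```bash
python3 -m jog '255 3.5 0 1 0 0 0;255 3.5 0 1 0 0 0;0 3.5 0 1 0 0 0;0 3.5 0 1 0 0 0;0 3.5 0 1 0 0 0;0 3.5 0 1 0 0 0;0 3.5 0 1 0 0 0;0 3.5 0 1 0 0 0;0 3.5 0 -20 0 0 0;0 3.5 0 -50 0 0 0;0 3.5 0 -85 0 0 0;0 -20 0 -110 0 0 0;0 -60 0 -120 0 0 0;0 -80 0 -120 0 0 0;0 -80 0 -120 0 0 0;0 -80 0 -120 0 0 0'
python3 - <<'E'
from h import *
s=monitor.observe(); c=grab("wrist"); S=np.array([.5776,-.1477])
u=proj(c,[(.56,-.1477,.1)])[0].astype(int); print(u)
im=c["pixels"][max(0,u[1]-130):u[1]+130,max(0,u[0]-160):u[0]+160]; save(cv2.resize(im,None,fx=2.3,fy=2.3,interpolation=cv2.INTER_CUBIC),"w4")
uv,P=cloud(c); d=P[:,:2]-S; px=c["pixels"][uv[:,1],uv[:,0]]
m=(P[:,2]>.112)&(P[:,2]<.122)&(np.hypot(*d.T)<.03); q,r=cv2.minEnclosingCircle(P[m][:,:2].astype(np.float32)); print("head",q,r)
m=(P[:,2]>.139)&(P[:,2]<.147)&(abs(d[:,1])<.03)&(abs(d[:,0]+.046)<.03); print("tab",m.sum(),P[m].mean(0),cv2.minAreaRect(P[m][:,:2].astype(np.float32)*1000))
m=(P[:,2]>.0985)&(P[:,2]<.104)&(abs(d[:,1])<.03)&(abs(d[:,0]+.02)<.05);Q=P[m]; print("clip top",m.sum(),Q.mean(0),Q.min(0),Q.max(0),np.linalg.lstsq(np.c_[Q,],np.ones(len(Q)),rcond=None)[0])
m=(P[:,2]>.083)&(P[:,2]<.092)&(px.max(1)<70)&(abs(P[:,0]-.592)<.03)&(abs(P[:,1]+.053)<.05)
if m.sum(): mu=P[m].mean(0); print("handle",m.sum(),mu,np.degrees(np.arctan2(*(mu[:2]-np.array(q))[::-1])))
E
```

```text
time: 18.25
position: [0.6161, -0.1481, 0.2245]
tool_rot: [-0.001, 0.0, 1.0, 0.0]
wrist_force: [-0.0, 0.0, -0.0]
grip_width: 0.0877
finger_force: 0.0
[316 169]
head (0.5773251056671143, -0.14817404747009277) 0.01623021811246872
tab 630 [ 0.53167523 -0.14821948  0.14303981] ((531.8414916992188, -148.4154510498047), (21.487398147583008, 11.662729263305664), 0.37792515754699707)
clip top 1362 [ 0.56281743 -0.14767396  0.10102617] [ 0.52076821 -0.16789425  0.09879324] [ 0.59939093 -0.12738347  0.10317297] [ 0.09027105 -0.02023108  9.36548231]
handle 876 [ 0.59157044 -0.05294647  0.08784523] 81.4920659648854
```

View pics/w4.png

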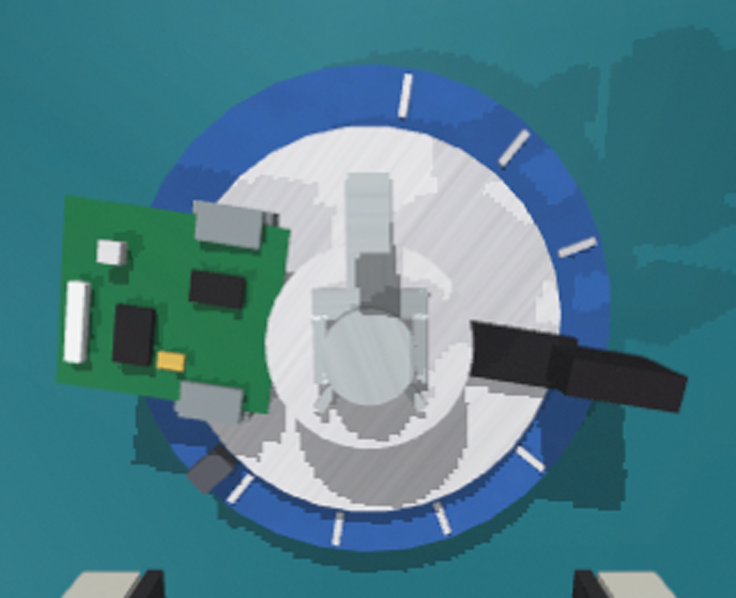

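The picture shows the clip around the spindle head at (368,355), flat on the flange at height 101 mm, with its tab 45.6 mm behind the axis (46 expected). Counting ribs from the post, (240,488), (337,528), (443,518) and (530,459), the handle covers the fourth click. The gripper is clear.

```bash
python3 -c "
from plant import job; print(job.close_job())"
```

```text
the job is handed in; nothing more can be done
None
```

The turntable rests at its fourth click and the clip is snapped home, lying flat in the spindle groove; I handed the job in at about 18 s, and the hand-in call gave no verdict.

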